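# Send water to the yellow line

## Task

Water the yellow line: push the red selector pointer round with a fingertip until it points squarely at the outlet with the yellow cap, and only then push the blue lever of the main valve round until it is fully open. Do not lift the pointer off its spindle, and leave the potted flowers and the label cup beside them where they stand.

Things in the scene. Friction and masses are not known exactly. Their poses are not given: they have to be found in the camera images.
- manifold: Irrigation selector fixed to the bench: round grey base 190 mm across, its top at 35 mm above the bench. Origin at bench level on the selector's vertical axis. Four outlets lie 135 mm from the axis at -1.2, -0.5, +0.5 and +1.2 rad about z from its x axis.
- selector (a joint): Turning angle of the red pointer about the vertical axis through the selector's origin, rad: 0 along the selector's x axis, growing anticlockwise seen from above, stops at -1.75 and +1.75. Stiff (about 0.18 N m), stays where it is left.
- pointer (a joint): How far the pointer is lifted off its spindle, m: 0 seated (it must stay seated), up to 0.04. It is only a snug push fit (about 5 N holds it down).
- pointer_aim (a point): The spot the red pointer points at: on its centre line, 135 mm from the axis and 66 mm above the bench, 28 mm beyond its nose. The pointer is a straight red bar 14 mm wide with a white line on top, from a hub 40 mm across (its top at 83 mm, brass spindle to 88 mm) out to about 107 mm from the axis; underside 56 mm, top 76 mm above the bench. Bare base lies below it, free to be swept by a finger beside the bar.
- tag_yellow: The outlet with the yellow cap: upright yellow round cap 38 mm across, top at 47 mm, with a thin yellow plant stake in its middle up to 92 mm. Fixed in one of the selector's four outlet places (which one varies). Origin on its axis at bench level, 135 mm from the selector's axis.
- tag_white: The outlet with the white cap: upright white round cap 38 mm across, top at 47 mm, with a thin white plant stake in its middle up to 92 mm. Fixed in one of the selector's four outlet places (which one varies). Origin on its axis at bench level, 135 mm from the selector's axis.
- tag_blue: The outlet with the blue cap: upright blue round cap 38 mm across, top at 47 mm, with a thin blue plant stake in its middle up to 92 mm. Fixed in one of the selector's four outlet places (which one varies). Origin on its axis at bench level, 135 mm from the selector's axis.
- tag_green: The outlet with the green cap: upright green round cap 38 mm across, top at 47 mm, with a thin green plant stake in its middle up to 92 mm. Fixed in one of the selector's four outlet places (which one varies). Origin on its axis at bench level, 135 mm from the selector's axis.
- valve: Main shut-off valve fixed to the bench: brass body 46 mm thick on a horizontal copper pipe (24 mm thick, top at 57 mm, brass body's top at 68 mm) that runs 100 mm either way along its y axis and then down into the bench. Origin at bench level below the vertical axis of the lever.
- valve_lever (a joint): Angle of the blue valve lever, rad: 0 shut (across the pipe, along the valve's +x axis), growing clockwise seen from above to 1.571 fully open against its stop (along the pipe, to the valve's -y side). Stiff (about 0.18 N m), stays where it is left.
- lever_end (a point): Middle of the free end of the blue valve lever, 125 mm from its vertical axis and 93 mm above the bench. The lever is a straight blue bar 16 mm wide, underside 84 mm, top 102 mm above the bench.
- pot_a: Potted flower in a terracotta pot 62 mm across, 55 mm tall (115 mm with its pink flower), loose, close to the selector on its -x side. Origin under its centre.
- pot_b: Potted flower in a black pot 62 mm across, 55 mm tall (110 mm with its pink flower), loose, close to the valve on its -x side. Origin under its centre.
- pot_c: Potted flower in a white pot 62 mm across, 55 mm tall (115 mm with its flower), loose, near the selector on its +y side. Origin under its centre.
- label_cup: White cup 68 mm across, 80 mm tall, with yellow plant labels to 115 mm, loose, close to the valve on its -x side. Origin under its centre.
Things that resemble listed ones, but are neither listed nor needed, are in the scene too. Of the things shaped like the tag_yellow, the yellow one is meant.

How it is judged (in metres and radians):
On the way, in this order (a step that is already met when the one before it is completed fails the run):
1. the pointer points at the yellow outlet (aim spot within 13 mm of its axis) with the valve still shut (horizontal distance between pointer_aim and tag_yellow below 0.013 m and value of joint valve_lever below 0.5 rad), for 0.3 s.
2. the main valve's lever is fully open (beyond 1.45 rad) (value of joint valve_lever above 1.45 rad), for 0.2 s.
At the end, for the whole second after the job is handed in: The pointer's aim spot is within 13 mm (seen from above) of the yellow outlet's axis, the valve lever is beyond 1.45 rad, both are at rest, the pointer is seated (lifted less than 8 mm) and every potted flower and the label cup are within 25 mm of where they started (horizontal distance between pointer_aim and tag_yellow below 0.013 m and value of joint valve_lever above 1.45 rad and value of joint pointer below 0.008 m and velocity of joint selector between -0.05 and 0.05 rad/s and velocity of joint valve_lever between -0.05 and 0.05 rad/s and distance of each of pot_a, pot_b, pot_c, label_cup from where it was at the start of the episode below 0.025 m); the robot touches nothing.
It fails at once if the pointer is lifted off its spindle (8 mm or more) (value of joint pointer above 0.008 m).
It fails at once if the valve is opened (beyond 0.5 rad) while the pointer is not at the yellow outlet (more than 20 mm off) (value of joint valve_lever above 0.5 rad and horizontal distance between pointer_aim and tag_yellow above 0.02 m).
It fails at once if a potted flower or the label cup is moved more than 25 mm or tipped (distance of any of pot_a, pot_b, pot_c, label_cup from where it was at the start of the episode above 0.025 m or angle between any of pot_a, pot_b, pot_c, label_cup's own z axis and vertical above 0.5 rad).
It also fails if it takes over 51 s, if anything falls off the work surface, if the arm or the gripper's body presses on something with over 40 N, if the wrist force passes 120 N, or if a joint passes its speed limit or range.

## Robot

A 6-joint arm with a two-finger parallel gripper is mounted at the origin on the work surface. World frame = base frame: x ahead of the robot, y to its left, z up, the work surface at z = 0. Lengths are in m, angles in degrees, forces in N, time in s.
With the tool pointing down it reaches from about 0.425 to 0.925 m from the base axis. Payload 12.5 kg.
Tool frame: the origin (TCP) lies midway between the tips of the shut fingers; the grasp point (between the pads) lies env.grasp_offset behind it (env.grasp_offset is the distance from the TCP to the grasp point, in m); z points along the fingers, y is the line along which they close (so a half turn about z gives the same grasp; the last joint's range is limited). The gripper opens to 85 mm and grips with 20 to 120 N. Pads are 22 mm wide; open, the fingers measure 114 mm over their backs; the gripper's body (76 mm by 85 mm) begins 54 mm behind the grasp point. The pads swing forward as they close: fully open they stand 13 mm farther back than shut.
Start: joints at [57.662, 28.126, 89.318, -0, 62.55, -6.05], TCP at [0.277, 0.56, 0.231] pointing down, gripper open.
Joint ranges: [-177.58, 177.58], [-47.91, 125.51], [2.72, 160], [-65.01, 245.01], [3.68, 167.84], [-153.87, 153.87]. Speed limits (degrees/s): [127.2, 127.2, 159.86, 180, 180, 180].

## Interface

Orientations are given as [roll, pitch, yaw] about the fixed x, y, z axes, in that order (R = Rz(yaw) Ry(pitch) Rx(roll)).
In Python, from bench import env, imaging, finish_job gives the robot as it stands.
- The arm moves only by the tool servo_tool, never from a script. Its argument "commands" is a list of rows, each a list of 5 numbers: the shift along the tool's x, y, z in mm, then the turn about the tool's z in units of 8 degrees (1.0 is 8 degrees), then the finger opening in mm, from 0 to 85.4. In form: [[x, y, z, twist, claw], ...]. A call has exactly 8 rows; each row is the pose to reach, as a shift and turn from the pose commanded when the call began, along the tool's axes at that moment; what a row does not reach only later rows make up. A row lasts 1/10 s, in which the tool goes at most 50 mm and 8.59 degrees, less where a joint would pass 70% of its speed; a pose out of reach is approached as far as the arm can. A call with a gripper value outside its range is refused whole. The fingers move at their own pace and stop on an object; "grip_force" is the grip in N (left out, the last holds). Time passes only in rows, so rows that repeat a pose let the fingers close, or fill a call up. It gives the time, the measured TCP pose, the force, the opening and the grip force at its end, in the units of the state.
- env.sense(): the state, without advancing time (a new reading comes with each control period).
- imaging.read_camera(name): name is "scene" or "top"; returns a dict with "color" (480x640x3 uint8, red, green, blue), "mtx" (3x3 intrinsics, pixels), "distortion" ([k1, k2, p1, p2, k3] as OpenCV has them; the pictures are not rectified), "xyz" and "attitude" of the camera in the world. Camera axes: x right, y down, z forward; pixel columns grow to the right and rows downward; lengths in m; the calibration is good to about 2 mm. A picture is of the moment at which its call begins. There is no depth.
- finish_job(): hands the job in; it is judged then, once.
The state is a dict: "clock": time; "qpos": joint angles; "dq": joint speeds; "effort": joint torques, N m; "eef_pos": TCP position; "tcp_rot": TCP orientation; "contact_force": force on the tool from outside, world axes, zero at the start; "ft_torque": the same for the moment, N m; "finger_gap": opening from 0.0 (shut) to 1.0 (fully open); "grasp_force": force on a finger pad.
Only numpy, scipy, OpenCV 4.12 (cv2) and the standard library are available. Lean on these libraries where they do the work, as an engineer would, in place of code of your own. Each camera call takes 0.05 s, during which the arm holds its last target. There are 200 camera calls.

## Working session

There is one attempt and no reset: what is moved stays moved. The work goes in short steps, Python scripts to look and compute and a tool call to move; the robot and the scene stay as the last step left them, time stands still between calls to the robot, and variables do not carry over. Pictures are saved under pics/ and viewed, at most 10 in all, crops included, and the job is handed in when it is done.

Besides the shell and the picture viewer there is one more tool, called after "Emit:" by a JSON object that holds its "method" and its "body", one argument or row to a line. servo_tool: Moves the arm, as the interface text tells. Its arguments: {"type":"object","properties":{"commands":{"type":"array"},"grip_force":{"type":"number"}},"required":["commands"]}

```bash
mkdir -p pics
cat > h.py <<'E'
import numpy as np,cv2
from bench import env,imaging
from scipy.spatial.transform import Rotation as R
def cam(n):
    c=imaging.read_camera(n); c['K']=np.array(c['mtx'],float); c['D']=np.array(c['distortion'],float)
    a=np.array(c['attitude'],float)
    c['R']=a if a.shape==(3,3) else R.from_euler('xyz',a,degrees=True).as_matrix()
    c['t']=np.array(c['xyz'],float); return c
def ray(c,p,z):
    u=cv2.undistortPoints(np.array(p,float).reshape(-1,1,2),c['K'],c['D']).reshape(-1,2)
    d=np.c_[u,np.ones(len(u))]@c['R'].T
    return c['t']+d*((z-c['t'][2])/d[:,2])[:,None]
def proj(c,P):
    r=cv2.Rodrigues(c['R'].T)[0]
    return cv2.projectPoints(np.array(P,float).reshape(-1,3),r,-c['R'].T@c['t'],c['K'],c['D'])[0].reshape(-1,2)
def save(c,n): cv2.imwrite('pics/'+n,c['color'][:,:,::-1])
E
python3 - <<'E'
from h import *
for n in('top','scene'):
    c=cam(n); save(c,n+'0.png'); print(n,c['xyz'],c['attitude'],c['K'][0,0])
s=env.sense(); print(s)
print(env.grasp_offset)
E
```

```text
top [0.44926373 0.00507258 0.95393124] [-1.72750369e+02 -1.40287056e-01 -8.85773458e+01] 451.62819547270794
scene [ 1.21962726 -0.24980819  0.7226157 ] [-131.37836459    0.73399985   69.63447392] 542.1442045636775
{'clock': 0.1, 'qpos': array([ 5.76619613e+01,  2.81612605e+01,  8.93457038e+01, -1.83653742e-03,
        6.25479437e+01, -6.05086597e+00]), 'dq': array([ 0.04644431,  0.0077731 , -0.23607625, -0.08446161, -0.0545409 ,
        0.05238905]), 'effort': array([ 1.83748562e-03, -6.19447732e+01, -2.62028271e+01, -5.16874343e-05,
        2.82633257e-03, -3.09849622e-05]), 'eef_pos': array([0.27668498, 0.56021364, 0.23078561]), 'tcp_rot': array([-1.79945226e+02, -4.16807505e-03,  1.53713673e+02]), 'contact_force': array([ 0.06354761, -0.37033404, -0.73778209]), 'ft_torque': array([ 0.01522546, -0.06443178,  0.01859893]), 'grasp_force': 0.0, 'finger_gap': 0.9964729311210447}
0.0187
```

View pics/top0.png

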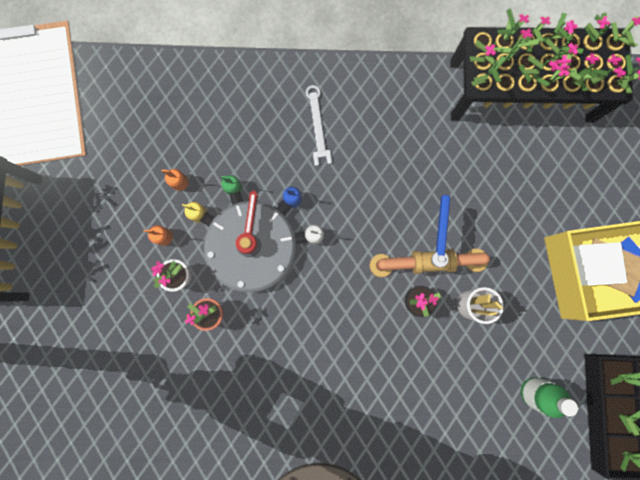

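View pics/scene0.png

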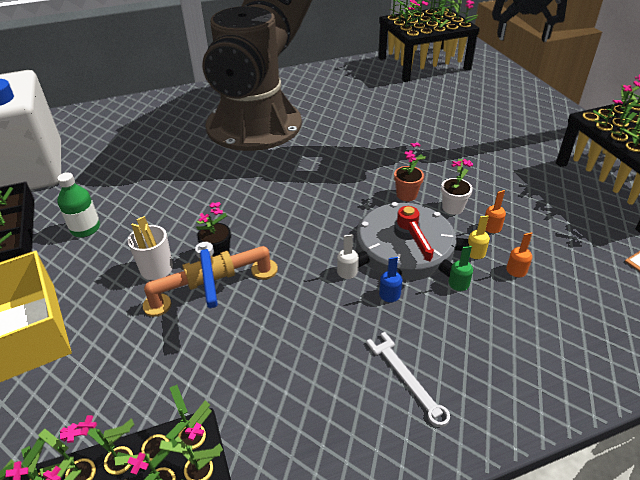

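The top view shows the selector hub at (247,243) and the red pointer, whose nose is at (253,195). The yellow cap is at (194,212). The valve lever runs from (440,258) to (445,198), with the loose pots at (172,275), (205,314) and (423,300), and the cup at (485,305).

Things that could be taken for the yellow outlet: the orange caps at (175,179) and (158,235), which are decoys, and the yellow crate at (600,270). The outlet meant is the one at (194,212), attached to the base.

Run:
```python
from h import *
c=cam('top'); s=cam('scene')
rng={'yellow':((22,120,90),(34,255,255)),'green':((50,100,50),(75,255,255)),'blue':((100,140,60),(125,255,255)),'white':((0,0,170),(179,50,255)),'red':((0,150,80),(6,255,255))}
hsv=cv2.cvtColor(c['color'],cv2.COLOR_RGB2HSV)
def blobs(lo,hi,box,op=0):
    m=cv2.inRange(hsv,lo,hi); k=np.zeros_like(m); x0,y0,x1,y1=box; k[y0:y1,x0:x1]=m[y0:y1,x0:x1]
    if op: k=cv2.morphologyEx(k,cv2.MORPH_OPEN,cv2.getStructuringElement(cv2.MORPH_ELLIPSE,(op,op)))
    return k
box={'yellow':(180,195,210,228),'green':(215,170,245,200),'blue':(278,180,306,212),'white':(302,222,328,248)}
for n,b in box.items():
    k=blobs(*rng[n],b,9); q=cv2.findNonZero(k)
    if q is None: print(n,'none');continue
    (x,y),r=cv2.minEnclosingCircle(q); print(n,(x,y),r,ray(c,[(x,y)],.045)[0].round(4), r/451*.91)
for n,b in {'red':(225,180,275,265),'blue':(425,185,460,270)}.items():
    k=blobs(*rng[n],b); q=cv2.findNonZero(k); print(n,cv2.minAreaRect(q),len(q))
big=cv2.resize(c['color'][160:330,140:340],None,fx=4,fy=3.5294,interpolation=cv2.INTER_CUBIC); cv2.imwrite('pics/crop1.png',big[:,:,::-1])
big=cv2.resize(c['color'][180:330,365:515],(600,600),interpolation=cv2.INTER_CUBIC); cv2.imwrite('pics/crop2.png',big[:,:,::-1])
```

```text
yellow (194.5, 210.0) 8.90234661102295 [0.6196 0.2674 0.045 ] 0.01796260624397092
green (229.5, 186.1666717529297) 6.603967189788818 [0.6712 0.1988 0.045 ] 0.01332507792174684
blue (289.5, 198.5) 5.700977325439453 [0.6486 0.0748 0.045 ] 0.011503080634478718
white (311.5, 236.5) 5.700977325439453 [0.5711 0.0275 0.045 ] 0.011503080634478718
red ((245.49061584472656, 221.9219970703125), (18.08442497253418, 60.207359313964844), 1.2730300426483154) 193
blue ((442.5942077636719, 224.46310424804688), (8.510360717773438, 59.481990814208984), 5.19442892074585) 497
```

View pics/crop1.png

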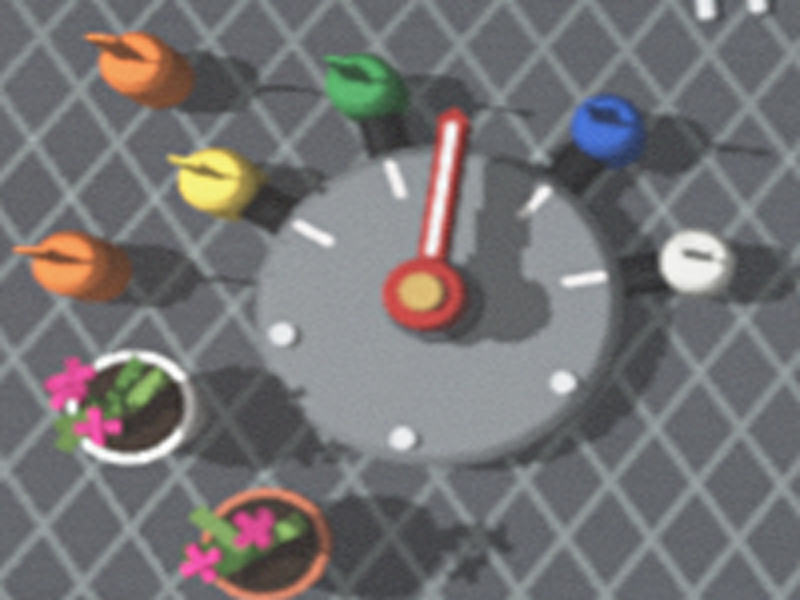

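View pics/crop2.png

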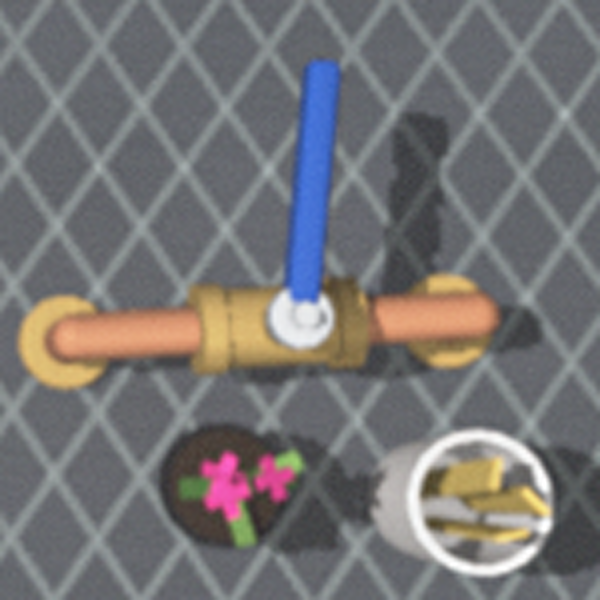

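Crop 1 confirms the choice. The yellow cap at crop (213,182) is joined to the base next to a white dial tick; the orange caps stand free. Crop 2 shows the lever from the hub at (302,318) to its end at (322,62), with the cup and the black pot on the -x side of the pipe.

Run:
```python
from h import *
from scipy.optimize import least_squares
c=cam('top')
A=lambda p:np.array(p,float)/[4,3.5294]+[140,160]
B=lambda p:np.array(p,float)/4+[365,180]
cp=ray(c,A([(213,182),(362,88),(607,130),(695,262)]),.047)[:,:2]
sp=ray(c,A([(421,291)]),.088)[0,:2]; tip=ray(c,A([(455,112),(432,255)]),.076)[:,:2]
an=np.array([1.2,.5,-.5,-1.2])
f=lambda v:(v[:2]+.135*np.c_[np.cos(an+v[2]),np.sin(an+v[2])]-cp).ravel()
r=least_squares(f,[*sp,0]); print('caps',cp.round(4).tolist(),'sp',sp,'fit',r.x,r.fun.round(4))
print('caps r',np.linalg.norm(cp-sp,axis=1),'bearing yellow from sp',np.arctan2(*(cp[0]-sp)[::-1]))
for t in tip: print('pointer',t,np.arctan2(*(t-sp)[::-1]),np.hypot(*(t-sp)))
hub=ray(c,B([(302,318)]),.104)[0,:2]; e=ray(c,B([(322,62)]),.102)[0,:2]
print('lever',hub,e,np.hypot(*(e-hub)),np.arctan2(*(e-hub)[::-1]))
p=ray(c,B([(70,336),(480,315)]),.057)[:,:2];d=p[0]-p[1];print('pipe',p,np.arctan2(*d[::-1])-np.pi/2)
print('cup',ray(c,B([(482,503)]),.08)[0],'potb',ray(c,B([(222,485)]),.055)[0],'potc',ray(c,A([(130,408)]),.055)[0])
print(env.sense()['clock'])
# tool axes
s=env.sense();print(R.from_euler('xyz',s['tcp_rot'],degrees=True).as_matrix().round(3))
```

```text
caps [[0.6159, 0.2691], [0.6733, 0.1965], [0.6517, 0.0702], [0.5756, 0.0231]] sp [0.55055355 0.15385157] fit [ 0.54659828  0.15357601 -0.16643889] [-0.0002  0.0004  0.0008  0.0013  0.001  -0.0001 -0.0016 -0.0017]
caps r [0.13250102 0.12994565 0.13130042 0.13316367] bearing yellow from sp 1.0551017059869445
pointer [0.65361252 0.14372823] -0.09791449721976966 0.10355497720774318
pointer [0.57222333 0.15146699] -0.10960083798719925 0.02180058622660384
lever [ 0.52561702 -0.21799496] [ 0.64936115 -0.22901998] 0.12423429514508477 -0.08886070142413595
pipe [[ 0.51791946 -0.11536884]
 [ 0.53361665 -0.31811859]] 0.07726737786758964
cup [ 0.44158212 -0.30871701  0.08      ] potb [ 0.44658645 -0.19083584  0.055     ] potc [0.48488799 0.2996672  0.055     ]
0.25
[[-0.897  0.443 -0.   ]
 [ 0.443  0.897 -0.   ]
 [ 0.    -0.    -1.   ]]
```

Emit:
{"method": "servo_tool", "body": {
  "commands": [
    [-43, -21, 0, 0, 0],
    [-86, -41, 0, 0, 0],
    [-129, -62, 0, 0, 0],
    [-172, -82, 0, 0, 0],
    [-215, -103, 0, 0, 0],
    [-258, -123, 0, 0, 0],
    [-301, -144, 0, 0, 0],
    [-344, -165, 0, 0, 0]
  ]
}}

```text
clock: 1.05
eef_pos: [0.5131, 0.2584, 0.2314]
tcp_rot: [180.0, 0.0, 153.7]
contact_force: [0.9, 1.0, 0.1]
finger_gap: -0.003
grasp_force: 0.0
```

Emit:
{"method": "servo_tool", "body": {
  "commands": [
    [-43, -21, 0, 0, 0],
    [-86, -41, 0, 0, 0],
    [-129, -62, 0, 0, 0],
    [-171, -82, 0, 0, 0],
    [-171, -82, 30, 0, 0],
    [-171, -82, 60, 0, 0],
    [-171, -82, 80, 0, 0],
    [-171, -82, 80, 0, 0]
  ]
}}

```text
clock: 1.85
eef_pos: [0.6279, 0.1106, 0.1485]
tcp_rot: [-179.9, -0.2, 153.7]
contact_force: [-0.2, 0.5, 0.6]
finger_gap: -0.002
grasp_force: 0.0
```

```bash
cat > plan.py <<'E'
from h import *
def support(n,Rm):  # finger half extent along n (world 2d), 11 x 15 rect
    v=Rm.T@np.array([*n,0]); return 11e-3*abs(v[0])+15e-3*abs(v[1])
def plan(axis,r,half,angs,sgn,z):
    s=env.sense(); Rm=R.from_euler('xyz',s['tcp_rot'],degrees=True).as_matrix()
    for a in angs:
        n=sgn*np.array([-np.sin(a),np.cos(a)])
        p=np.array(axis)+r*np.array([np.cos(a),np.sin(a)])-(half+support(n,Rm))*n
        d=Rm.T@(np.array([*p,z])-s['eef_pos']); print(round(a,2),p.round(3),(d*1000).round(0))
E
python3 - <<'E'
from plan import *
plan((.548,.1537),.085,.007,np.r_[np.arange(-.2,1.03,.1),1.034],1,.056)
c=cam('scene'); cv2.imwrite('pics/s1.png',cv2.resize(c['color'][150:320,320:560],(800,567))[:,:,::-1])
E
```

```text
-0.2 [0.626 0.113] [ 2.  2. 93.]
-0.1 [0.63 0.12] [ 2. 10. 92.]
0.0 [0.633 0.128] [ 3. 18. 92.]
0.1 [0.635 0.137] [ 5. 27. 92.]
0.2 [0.636 0.146] [ 8. 35. 92.]
0.3 [0.637 0.155] [11. 43. 92.]
0.4 [0.636 0.164] [16. 51. 92.]
0.5 [0.634 0.173] [21. 59. 92.]
0.6 [0.632 0.182] [28. 66. 92.]
0.7 [0.628 0.191] [35. 72. 92.]
0.8 [0.623 0.199] [43. 78. 93.]
0.9 [0.617 0.207] [52. 82. 93.]
1.0 [0.61  0.215] [61. 86. 93.]
1.03 [0.608 0.217] [65. 87. 93.]
```

View pics/s1.png

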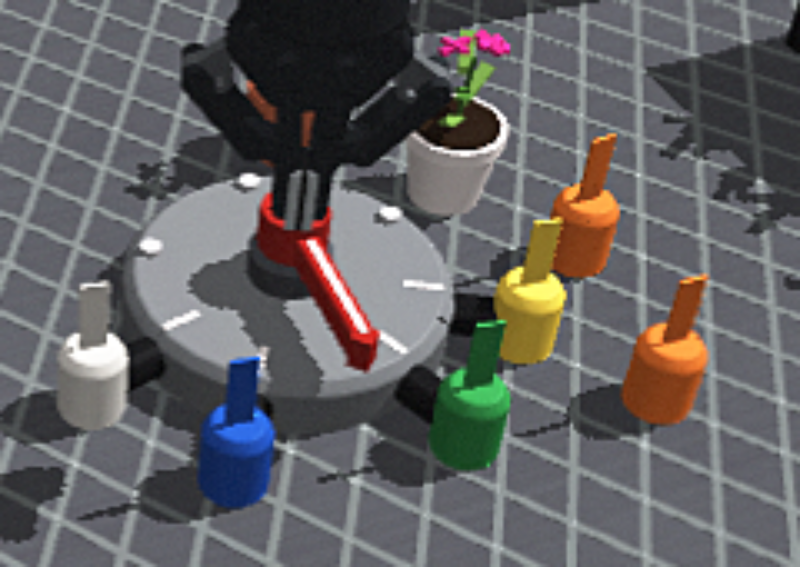

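The picture shows the shut fingertips hovering above the clear sector between the pointer and the blue cap. The knuckles are about 50 mm above the tips, so they clear the stakes at a tip height of 60 mm.

Emit:
{"method": "servo_tool", "body": {
  "commands": [
    [0, 0, 30, 0, 0],
    [0, 0, 60, 0, 0],
    [0, 0, 88, 0, 0],
    [0, 0, 88, 0, 0],
    [2, 8, 88, 0, 0],
    [3, 18, 88, 0, 0],
    [5, 27, 88, 0, 0],
    [8, 35, 88, 0, 0]
  ]
}}

```text
clock: 2.7
eef_pos: [0.6381, 0.1468, 0.0647]
tcp_rot: [179.9, 0.1, 153.7]
contact_force: [-0.7, -2.2, 3.3]
finger_gap: 0.004
grasp_force: 1.5
```

Emit:
{"method": "servo_tool", "body": {
  "commands": [
    [3, 8, 0, 0, 0],
    [8, 16, 0, 0, 0],
    [13, 24, 0, 0, 0],
    [20, 31, 0, 0, 0],
    [27, 37, 0, 0, 0],
    [35, 43, 0, 0, 0],
    [44, 47, 0, 0, 0],
    [44, 47, 0, 0, 0]
  ]
}}

```text
clock: 3.5
eef_pos: [0.618, 0.2086, 0.0633]
tcp_rot: [180.0, -0.0, 153.8]
contact_force: [-1.0, -0.0, 0.2]
finger_gap: -0.002
grasp_force: 0.0
```

Run:
```python
from plan import *
plan((.548,.1537),.085,.007,[.9,.95,1.0,1.034],1,.060)
print(env.sense()['contact_force'],env.sense()['eef_pos'])
c=cam('scene'); big=cv2.resize(c['color'][150:320,320:560],(800,567)); cv2.imwrite('pics/s2.png',big[:,:,::-1])
c=cam('top'); cv2.imwrite('pics/t2.png',cv2.resize(c['color'][160:330,140:340],None,fx=4,fy=3.5294)[:,:,::-1])
```

```text
0.9 [0.617 0.207] [ 0. -2.  3.]
0.95 [0.614 0.211] [5. 0. 3.]
1.0 [0.61  0.215] [9. 2. 3.]
1.03 [0.608 0.217] [13.  3.  3.]
[-1.00347848 -0.03682152  0.15795184] [0.61795323 0.20864998 0.06332408]
```

View pics/s2.png

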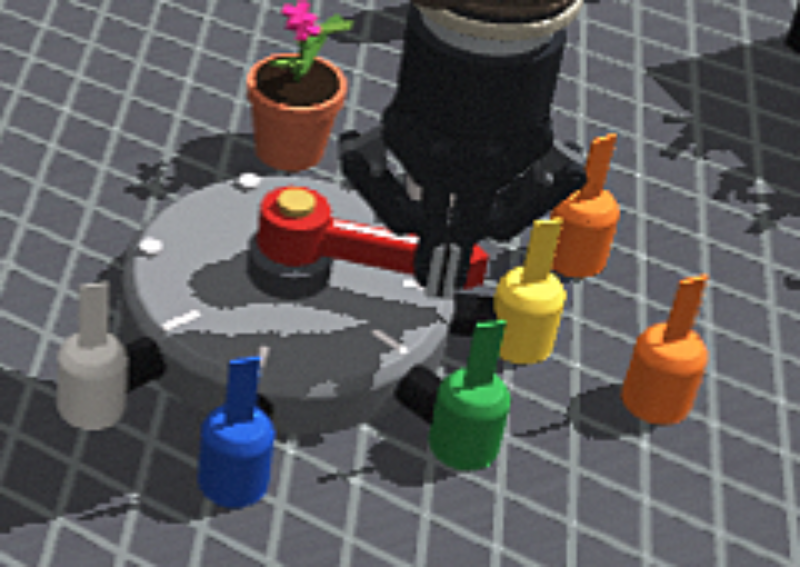

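The bar now runs from the hub at crop (296,203) to the nose at about (484,254), and the finger is touching its near side. I'll measure its angle against the yellow cap in this same view.

Run:
```python
from h import *
c=cam('scene'); S=lambda p:np.array(p,float)/(800/240)+[320,150]
sp=ray(c,S([(297,203)]),.088)[0]; n=ray(c,S([(484,253)]),.076)[0]; w=ray(c,S([(330,225),(412,240)]),.076)
st=ray(c,S([(545,221)]),.092)[0]; cap=ray(c,S([(531,285)]),.047)[0]
print(sp,n,w[:, :2],st,cap)
f=lambda a,b:np.arctan2(*(b-a)[1::-1]); ax=np.array([.548,.1537,0])
print('nose',f(sp,n),f(ax,n),np.hypot(*(n-sp)[:2]),'line',f(w[0],w[1]),'stake',f(sp,st),f(ax,st),'cap',f(sp,cap))
print(proj(c,[[.548+.107*np.cos(a),.1537+.107*np.sin(a),.076] for a in (.9,1.03,1.15)])*10/3-np.array([320,150])*10/3)
```

```text
[0.55228865 0.15596984 0.088     ] [0.61445795 0.23857677 0.076     ] [[0.56334584 0.1718716 ]
 [0.59086086 0.20764897]] [0.61855102 0.27107252 0.092     ] [0.62018425 0.2704682  0.047     ]
nose 0.9256385662928116 0.9065116593404575 0.10338726800589547 line 0.9152066866434593 stake 1.048450802837074 1.029578432282374 cap 1.0355522251707836
[[482.35444895 253.52665241]
 [483.84728233 237.29784322]
 [482.24746457 222.28545595]]
```

View pics/t2.png

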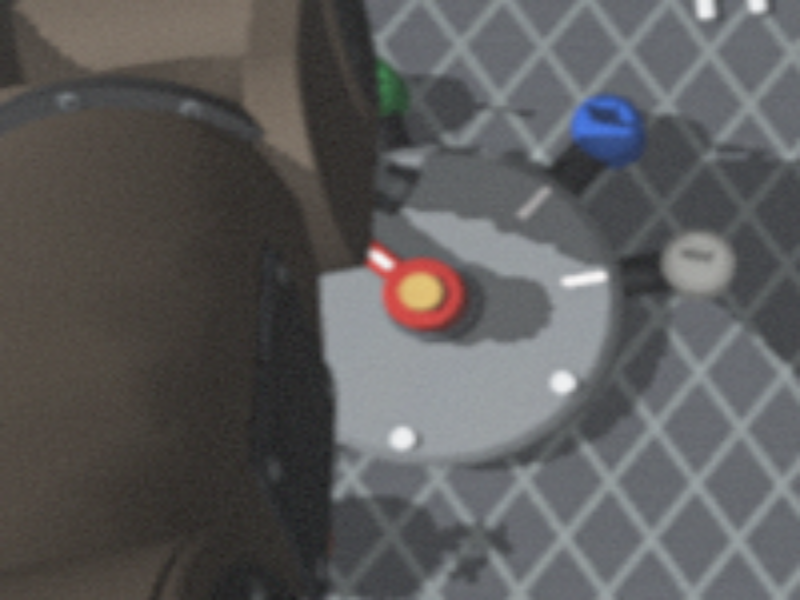

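The top view is mostly blocked by the arm, but the hub shows the same heading. The pointer is at about 0.91 rad and the target is about 1.035, so I'll push the remainder, back off and lift clear.

Emit:
{"method": "servo_tool", "body": {
  "commands": [
    [4, 0, 0, 0, 0],
    [8, 2, 0, 0, 0],
    [11, 3, 0, 0, 0],
    [13, 3, 0, 0, 0],
    [13, 3, 0, 0, 0],
    [13, 3, 0, 0, 0],
    [0, 0, 0, 0, 0],
    [-6, 0, 0, 0, 0]
  ]
}}

```text
clock: 4.45
eef_pos: [0.6253, 0.204, 0.0634]
tcp_rot: [180.0, 0.0, 153.7]
contact_force: [0.3, 0.3, -0.1]
finger_gap: 0.004
grasp_force: 0.0
```

Emit:
{"method": "servo_tool", "body": {
  "commands": [
    [0, 0, -40, 0, 0],
    [0, 0, -80, 0, 0],
    [-40, -30, -80, 0, 0],
    [-60, -70, -80, 0, 0],
    [-80, -110, -80, 0, 0],
    [-80, -155, -80, 0, 0],
    [-80, -200, -80, 0, 0],
    [-80, -200, -80, 0, 0]
  ]
}}

```text
clock: 5.25
eef_pos: [0.6059, -0.0146, 0.1433]
tcp_rot: [-180.0, -0.1, 153.4]
contact_force: [0.6, 0.1, 0.3]
finger_gap: 0.001
grasp_force: 0.0
```

Run:
```python
from h import *
c=cam('top'); cv2.imwrite('pics/t3.png',cv2.resize(c['color'][160:330,140:340],None,fx=4,fy=3.5294)[:,:,::-1])
```

```text
(no output)
```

View pics/t3.png

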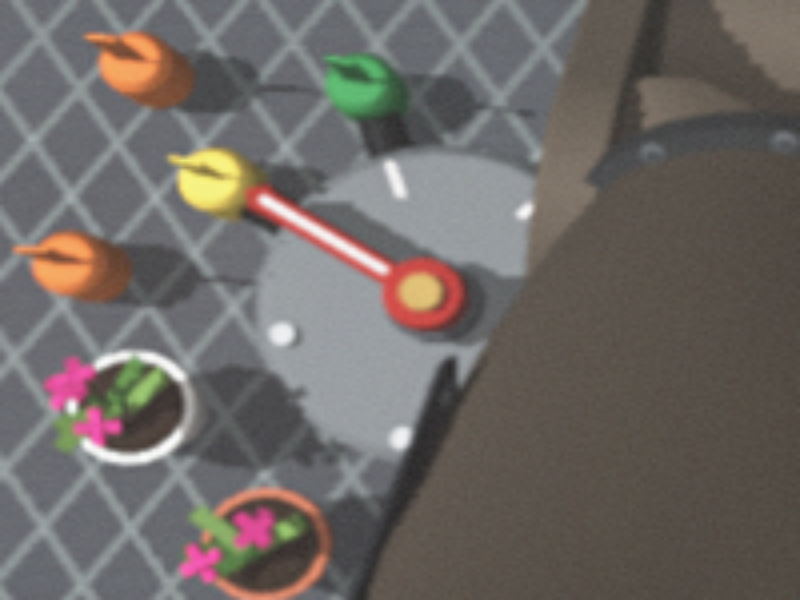

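The white line runs from crop (262,200) to (385,270), heading toward the yellow cap at (213,182). I'll compute the aim error and plan the lever sweep.

Run:
```python
from plan import *
c=cam('top'); A=lambda p:np.array(p,float)/[4,3.5294]+[140,160]
w=ray(c,A([(262,200),(385,270)]),.076)[:,:2]; cap=ray(c,A([(213,182)]),.047)[0,:2]
d=(w[0]-w[1])/np.hypot(*(w[0]-w[1])); print('ang',np.arctan2(d[1],d[0]))
for ax in ([.5506,.1539],[.5466,.1536]): 
    ax=np.array(ax); foot=w[0]+d*((ax-w[0])@d); print('aim err',(foot+.135*d-cap), 'lateral',(foot+.135*d-cap)@[-d[1],d[0]])
plan((.5245,-.218),.1,.008,[.35,.2,-.09,-.2,-.3,-.4,-.5,-.6,-.7,-.8,-.9,-1.0,-1.1,-1.2,-1.3,-1.4,-1.5,-1.55],-1,.082)
```

```text
ang 1.0243396191722427
aim err [ 5.15231487e-03 -5.88580334e-05] lateral -0.004432575793312911
aim err [ 0.00393892 -0.00205378] lateral -0.004432575793312911
0.35 [ 0.609 -0.159] [ -67. -132.   62.]
0.2 [ 0.617 -0.172] [ -80. -140.   62.]
-0.09 [ 0.626 -0.201] [-101. -162.   62.]
-0.2 [ 0.628 -0.213] [-108. -172.   62.]
-0.3 [ 0.627 -0.224] [-112. -182.   62.]
-0.4 [ 0.626 -0.235] [-116. -192.   62.]
-0.5 [ 0.623 -0.245] [-118. -203.   62.]
-0.6 [ 0.621 -0.254] [-120. -212.   62.]
-0.7 [ 0.617 -0.263] [-121. -221.   62.]
-0.8 [ 0.613 -0.272] [-120. -231.   62.]
-0.9 [ 0.607 -0.28 ] [-119. -241.   62.]
-1.0 [ 0.601 -0.288] [-117. -251.   62.]
-1.1 [ 0.594 -0.295] [-114. -260.   62.]
-1.2 [ 0.585 -0.302] [-109. -270.   61.]
-1.3 [ 0.577 -0.307] [-104. -279.   61.]
-1.4 [ 0.567 -0.312] [ -97. -288.   61.]
-1.5 [ 0.557 -0.316] [ -90. -296.   61.]
-1.55 [ 0.551 -0.317] [ -86. -299.   61.]
```

The pointer aims within about 4 mm of the yellow axis and is at rest. Now the lever.

Emit:
{"method": "servo_tool", "body": {
  "commands": [
    [-17, -33, 0, 0, 0],
    [-34, -66, 0, 0, 0],
    [-50, -100, 0, 0, 0],
    [-67, -132, 0, 0, 0],
    [-67, -132, 20, 0, 0],
    [-67, -132, 40, 0, 0],
    [-67, -132, 62, 0, 0],
    [-67, -132, 62, 0, 0]
  ]
}}

```text
clock: 6.15
eef_pos: [0.6086, -0.1568, 0.0787]
tcp_rot: [-180.0, -0.2, 153.8]
contact_force: [-1.6, 0.9, -1.5]
finger_gap: 0.0
grasp_force: 0.0
```

Emit:
{"method": "servo_tool", "body": {
  "commands": [
    [-13, -8, 0, 0, 0],
    [-25, -20, 0, 0, 0],
    [-34, -30, 0, 0, 0],
    [-41, -40, 0, 0, 0],
    [-45, -50, 0, 0, 0],
    [-49, -60, 0, 0, 0],
    [-51, -71, 0, 0, 0],
    [-53, -80, 0, 0, 0]
  ]
}}

```text
clock: 6.95
eef_pos: [0.6206, -0.254, 0.0812]
tcp_rot: [180.0, -0.0, 153.7]
contact_force: [-0.4, 3.0, -0.2]
finger_gap: 0.003
grasp_force: 1.0
```

Emit:
{"method": "servo_tool", "body": {
  "commands": [
    [-1, -9, 0, 0, 0],
    [0, -19, 0, 0, 0],
    [1, -29, 0, 0, 0],
    [3, -39, 0, 0, 0],
    [6, -48, 0, 0, 0],
    [11, -58, 0, 0, 0],
    [16, -67, 0, 0, 0],
    [23, -76, 0, 0, 0]
  ]
}}

```text
clock: 7.75
eef_pos: [0.5661, -0.3117, 0.0813]
tcp_rot: [180.0, 0.0, 153.7]
contact_force: [1.6, 1.1, 0.1]
finger_gap: 0.002
grasp_force: 0.9
```

Run:
```python
from plan import *
plan((.5245,-.218),.1,.008,[-1.4,-1.5,-1.6],-1,.082)
c=cam('scene'); cv2.imwrite('pics/s4.png',c['color'][:,:,::-1]); print(env.sense()['contact_force'])
```

```text
-1.4 [ 0.567 -0.312] [-1. -0. -1.]
-1.5 [ 0.557 -0.316] [ 7. -8. -1.]
-1.6 [ 0.546 -0.319] [ 15. -15.  -1.]
[ 0.23827305 -1.45777458  0.29604018]
```

View pics/s4.png

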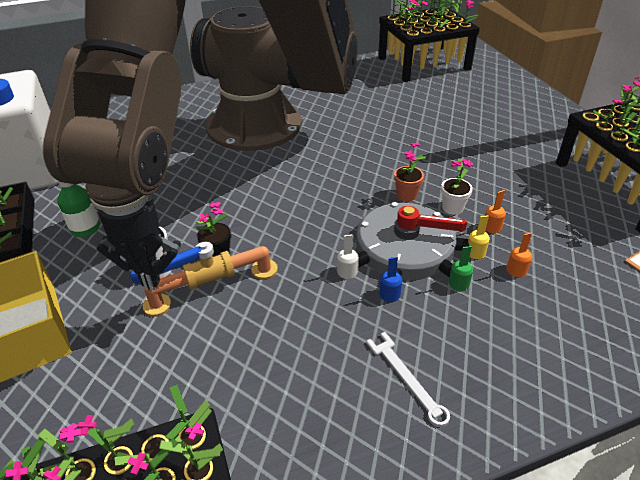

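The scene shows the lever nearly along the pipe, with the pots, cup and pointer undisturbed. I'll push on gently until the stop is felt.

Emit:
{"method": "servo_tool", "body": {
  "commands": [
    [2, -2, 0, 0, 0],
    [4, -4, 0, 0, 0],
    [5, -6, 0, 0, 0],
    [7, -8, 0, 0, 0],
    [8, -9, 0, 0, 0],
    [9, -10, 0, 0, 0],
    [9, -10, 0, 0, 0],
    [9, -10, 0, 0, 0]
  ]
}}

```text
clock: 8.6
eef_pos: [0.5547, -0.3159, 0.0813]
tcp_rot: [180.0, 0.0, 153.7]
contact_force: [4.2, 3.3, -1.3]
finger_gap: -0.001
grasp_force: 2.1
```

Emit:
{"method": "servo_tool", "body": {
  "commands": [
    [1, -1, 0, 0, 0],
    [2, -1, 0, 0, 0],
    [3, -1, 0, 0, 0],
    [4, -2, 0, 0, 0],
    [4, -2, 0, 0, 0],
    [4, -2, 0, 0, 0],
    [4, -2, 0, 0, 0],
    [4, -2, 0, 0, 0]
  ]
}}

```text
clock: 9.4
eef_pos: [0.5539, -0.3161, 0.0816]
tcp_rot: [179.9, 0.5, 153.7]
contact_force: [26.5, 5.8, -9.6]
finger_gap: -0.004
grasp_force: 13.3
```

The TCP moved under 1 mm while the force rose to 26 N, so the lever is against its stop. I'll back off along +x and lift.

Emit:
{"method": "servo_tool", "body": {
  "commands": [
    [-5, 3, 0, 0, 0],
    [-18, 9, 0, 0, 0],
    [-30, 15, 0, 0, 0],
    [-30, 15, -40, 0, 0],
    [-30, 15, -80, 0, 0],
    [-30, 15, -120, 0, 0],
    [-30, 15, -150, 0, 0],
    [-30, 15, -150, 0, 0]
  ]
}}

```text
clock: 10.2
eef_pos: [0.5842, -0.3169, 0.236]
tcp_rot: [-179.9, 0.4, 153.7]
contact_force: [0.2, -1.3, 0.6]
finger_gap: -0.002
grasp_force: 0.0
```

Emit:
{"method": "servo_tool", "body": {
  "commands": [
    [-40, 20, 0, 0, 0],
    [-80, 40, 0, 0, 0],
    [-120, 60, 0, 0, 0],
    [-150, 75, 0, 0, 0],
    [-180, 90, 0, 0, 0],
    [-180, 90, 0, 0, 0],
    [-180, 90, 0, 0, 0],
    [-180, 90, 0, 0, 0]
  ]
}}

```text
clock: 11.0
eef_pos: [0.7838, -0.3154, 0.2307]
tcp_rot: [-180.0, -0.1, 153.7]
contact_force: [-1.0, -0.1, 0.1]
finger_gap: -0.005
grasp_force: 0.0
```

Run:
```python
from h import *
c=cam('top'); save(c,'t5.png'); print(env.sense()['contact_force'],env.sense()['dq'].round(2))
```

```text
[ 0.15364139 -0.96735242 -0.19434307] [-0.1  -0.55 -0.26  0.14  0.12  0.12]
```

View pics/t5.png

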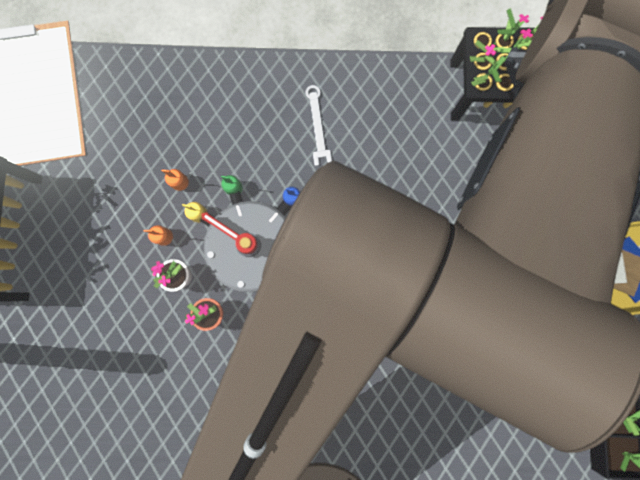

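The top view shows the pointer still at the yellow cap (194,212), with the arm hiding the valve. I'll check the lever angle numerically in the scene camera with a blue mask.

Run:
```python
from h import *
c=cam('scene'); h=cv2.cvtColor(c['color'],cv2.COLOR_RGB2HSV); m=cv2.inRange(h,(100,140,60),(125,255,255)); k=np.zeros_like(m); k[210:330,120:260]=m[210:330,120:260]
q=cv2.findNonZero(k).reshape(-1,2).astype(float); print(len(q),q.min(0),q.max(0))
P=ray(c,q,.095)[:,:2]; d=cv2.fitLine(P.astype(np.float32),cv2.DIST_L2,0,.01,.01).ravel(); print('angle',np.arctan2(d[1],d[0]),P.min(0),P.max(0))
# pipe line: orange mask near top of pipe
m=cv2.inRange(h,(5,90,90),(14,210,255)); k[:]=0; k[240:300,140:275]=m[240:300,140:275]
q=cv2.findNonZero(k).reshape(-1,2).astype(float);P=ray(c,q,.05)[:,:2]; d=cv2.fitLine(P.astype(np.float32),cv2.DIST_HUBER,0,.01,.01).ravel(); print('pipe',np.arctan2(d[1],d[0]),len(q))
```

```text
475 [159. 246.] [200. 267.]
angle -1.4621155 [ 0.51259556 -0.29086542] [ 0.54614947 -0.22271873]
pipe -1.5336456 770
```

The lever is partly hidden in this view, so I'll move the arm aside and measure it once more in the top view.

Emit:
{"method": "servo_tool", "body": {
  "commands": [
    [31, 34, 0, 0, 0],
    [62, 68, 0, 0, 0],
    [93, 102, 0, 0, 0],
    [124, 136, 0, 0, 0],
    [155, 170, 0, 0, 0],
    [186, 204, 0, 0, 0],
    [217, 238, 0, 0, 0],
    [245, 270, 0, 0, 0]
  ]
}}

```text
clock: 11.9
eef_pos: [0.6831, 0.0369, 0.2323]
tcp_rot: [180.0, 0.1, 153.7]
contact_force: [-0.4, 0.1, 0.6]
finger_gap: -0.0
grasp_force: 0.0
```

Emit:
{"method": "servo_tool", "body": {
  "commands": [
    [0, 40, 0, 0, 0],
    [0, 80, 0, 0, 0],
    [0, 120, 0, 0, 0],
    [0, 120, 0, 0, 0],
    [0, 120, 0, 0, 0],
    [0, 120, 0, 0, 0],
    [0, 120, 0, 0, 0],
    [0, 120, 0, 0, 0]
  ]
}}

```text
clock: 12.7
eef_pos: [0.7375, 0.142, 0.2318]
tcp_rot: [180.0, 0.0, 153.6]
contact_force: [-0.6, -0.6, -0.0]
finger_gap: 0.001
grasp_force: 0.0
```

Run:
```python
from h import *
for n,z,(x0,y0,x1,y1) in (('top',.102,(415,230,520,300)),('scene',.095,(120,210,260,330))):
    c=cam(n); h=cv2.cvtColor(c['color'],cv2.COLOR_RGB2HSV)
    for nm,lo,hi,zz in (('lever',(100,140,60),(125,255,255),z),('pipe',(5,90,90),(14,210,255),.055)):
        m=cv2.inRange(h,lo,hi); k=np.zeros_like(m); k[y0:y1,x0:x1]=m[y0:y1,x0:x1]; q=cv2.findNonZero(k)
        if q is None: print(n,nm,None); continue
        P=ray(c,q.reshape(-1,2).astype(float),zz)[:,:2]; d=cv2.fitLine(P.astype(np.float32),cv2.DIST_HUBER,0,.01,.001).ravel()
        print(n,nm,len(q),np.arctan(d[1]/d[0]),P.min(0),P.max(0),d[2:])
```

```text
top lever 400 -1.4909549 [ 0.52327534 -0.34114213] [ 0.54308781 -0.2269614 ] [ 0.53257143 -0.28586605]
top pipe 77 -1.492352 [ 0.51990456 -0.32263572] [ 0.52743109 -0.26337731] [ 0.5240305 -0.292563 ]
scene lever 872 -1.4660252 [ 0.51259556 -0.3419333 ] [ 0.55145086 -0.22271873] [ 0.5320519  -0.28097716]
scene pipe 1145 -1.4319946 [ 0.39610082 -0.3269349 ] [ 0.58999471 -0.12041828] [ 0.53836    -0.22351675]
```

The lever (-1.491) is parallel to the pipe (-1.492), so the valve is fully open.

```bash
python3 -c "
from bench import finish_job
print(finish_job())"
```

```text
the job is handed in; nothing more can be done
None
```

The job is handed in: the red pointer aims within about 4 mm of the yellow outlet, and the valve was then opened to its stop. The pots and label cup looked undisturbed in the pictures; the job system returned no verdict.

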